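# Feel the end float of the pressing roller

### The arm

A 6-joint arm with a two-finger parallel gripper is mounted at the origin on the work surface. World frame = base frame: x ahead of the robot, y to its left, z up, the work surface at z = 0. Lengths are in m, angles in rad, forces in N, time in s.
With the tool pointing down it reaches from about 0.25 to 0.8 m from the base axis. Payload 3.9 kg.
Tool frame: the origin (TCP) lies on the front face of the gripper's body, between the roots of the fingers; the fingertips stand 73 mm ahead of it and the grasp point (between the pads) lies 54 mm ahead of it; z points along the fingers, y is the line along which they close (so a half turn about z gives the same grasp; the last joint's range is limited). The gripper opens to 85 mm and grips with 20 to 120 N. Pads are 22 mm wide; open, the fingers measure 114 mm over their backs; the gripper's body (76 mm by 85 mm) begins 54 mm behind the grasp point. The pads swing forward as they close: fully open they stand 13 mm farther back than shut.
Start: joints at [1.301, 0.26, -0.138, 1.173, 0, 1.571], TCP at [0.14, 0.506, 0.304] pointing down, gripper open.
Joint ranges: [-2.78, 2.78], [-0.83, 1.72], [-1.28, 1.37], [-1.9, 2.12], [-1.57, 1.48], [-3.14, 3.14]. Speed limits (rad/s): [2.57, 2.57, 3.14, 3.14, 3.14, 3.14].

### API

Orientations are given as a unit quaternion [x, y, z, w].
In Python, from cell import ctrl, job, grab_frame, camera_model gives the robot as it stands (ctrl), with the cameras as plain functions and the job (job).
- The arm moves only by the tool advance, called after ">>>" by a JSON object that holds its "op" and its "data". Schema: {"type":"object","properties":{"plan":{"type":"array","items":{"type":"array","items":{"type":"array","items":{"type":"number"},"minItems":6,"maxItems":6},"minItems":1,"maxItems":20},"minItems":1,"maxItems":1},"finger_gap":{"type":"number"},"force":{"type":"number"},"only":{"type":"string"},"quiet":{"type":"boolean"},"lines":{"type":"string"}},"required":["plan"],"additionalProperties":false}. plan is a list that holds a single list of rows (three levels of brackets), with 1 to 20 rows, each of 6 numbers: dx, dy, dz in shares of 0.25 m (1.0 is 0.25 m), then a rotation vector rx, ry, rz in shares of 120 degrees (1.0 is 120 degrees); each row shifts and turns the commanded pose from where the row before left it, along the tool's axes as they then stand; what a row does not reach is not made up. A row lasts 1/10 s, in which the tool goes at most 0.05 m and 0.15 rad, less where a joint would pass 70% of its speed; a pose out of reach is approached as far as the arm can. finger_gap is the finger opening in m, set as the call begins (left out keeps the last). The fingers move at their own pace and stop on an object; force is the grip in N (left out, the last holds). Time passes only in rows, so rows that do not move let the fingers close. The tool returns the time, the measured TCP pose, the force, the opening and the grip force at its end. only (a regular expression) keeps the lines of the reply that match it, lines (a string "A,B") keeps lines A to B, and quiet returns only ok. No shift or turn number may pass 1 either way. Input that does not fit is refused with a message, and nothing moves.
- ctrl.read_state(): the state, without advancing time (a new reading comes with each control period).
- grab_frame(name): name is "side" or "top"; returns the picture (400x640x3 uint8, red, green, blue); there is no depth.
- camera_model(name): a dict with "fx", "fy", "cx", "cy" (pixels), "R" (3x3) and "t" (3): a world point X has camera coordinates R X + t. Camera axes: x right, y down, z forward; pixel columns grow to the right and rows downward; lengths in m; the calibration is good to about 2 mm. A picture is of the moment at which its call begins. camera_model takes no time and is no camera call.
- job.sign_off(): hands the job in; it is judged then, once.
The state is a dict: "t": time; "joint_pos": joint angles; "qvel": joint speeds; "effort": joint torques, N m; "ee_pos": TCP position; "ee_rot": TCP orientation; "force": force on the tool from outside, world axes, zero at the start; "ft_torque": the same for the moment, N m; "opening": finger opening in m; "grip_force": force on a finger pad.
Only numpy, scipy, OpenCV 4.12 (cv2) and the standard library are available. Lean on these libraries where they do the work, as an engineer would, in place of code of your own. Each camera call takes 0.05 s, during which the arm holds its last target. There are 200 camera calls.

### The job

Before the next batch of stickers, check the end float of the thick pressing roller: push its shaft in by the hand knob as far as it will go, then pull it out as far as it will go, and leave it there. Leave the shaft of the other stand, with the thin roller, and the trophy as they are.

Things in the scene. Friction and masses are not known exactly. Their poses are not given: they have to be found in the camera images.
- press_shaft (a joint): axial slide (m) of the shaft with the thick black rubber roller, 56 mm in diameter, 90 mm long: 0 = pushed fully in (roller against the far cheek plate), 0.040 = pulled fully out (against the near one). Firm stops, no spring, about 3 N friction, stays where left; starts at 0.013 to 0.027. It does not turn. Its stand is fixed; its two aluminium cheek plates are 80 mm wide, 106 mm high.
- press_knob (a point): middle of that shaft's hand knob, 80 mm above the table: black cylinder 32 mm in diameter, 26 mm long along the shaft, outside the cheek plate nearer the robot, free above. x lies along the level shaft, from knob to stand (push in = +x, pull out = -x), z up. From knob face to cheek plate: 20 mm fully in, 60 mm fully out. Stands are turned up to 0.5 rad.
- spare_knob (a point): middle of the hand knob of the other stand, a bystander of the same build, knob and axes, but with a thin rubber roller, 24 mm in diameter. Its shaft slides as easily and must stay where it is. Either stand may be the left one.
- trophy: bystander between the stands: a loose award, black square base 60 x 60 x 45 mm with a slim gold figure, 145 mm tall in all, 0.5 to 0.8 kg; origin under the middle of its base, z up

How it is judged:
On the way, in this order (a step that is already met when the one before it is completed fails the run):
1. the thick roller's shaft is pushed in to its stop (within 5 mm) (value of joint press_shaft below 0.005 m), for 0.2 s.
2. then it is pulled out to its other stop (within 5 mm) (value of joint press_shaft above 0.035 m), for 0.2 s.
At the end, for the whole second after the job is handed in: The thick roller's shaft rests pulled out to its stop (within 5 mm of 40 mm), having first been pushed in to the other stop; the thin roller's shaft is within 8 mm and the trophy within 20 mm of where they began, the trophy upright within 10 degrees (value of joint press_shaft above 0.035 m and velocity of joint press_shaft between -0.005 and 0.005 m/s and distance of spare_knob from where it was at the start of the episode below 0.008 m and distance of trophy from where it was at the start of the episode below 0.02 m and angle between trophy's own z axis and vertical below 0.17 rad); the robot touches nothing.
It fails at once if the thin roller's shaft is shifted by more than 8 mm (distance of spare_knob from where it was at the start of the episode above 0.008 m).
It fails at once if the trophy is shoved more than 20 mm or tipped by more than 10 degrees (distance of trophy from where it was at the start of the episode above 0.02 m or angle between trophy's own z axis and vertical above 0.17 rad).
It also fails if it takes over 35 s, if anything falls off the work surface, if the arm or the gripper's body presses on something with over 40 N, if the wrist force passes 120 N, or if a joint passes its speed limit or range.

## Working session

There is one attempt and no reset: what is moved stays moved. The work goes in short steps, Python scripts to look and compute and a tool call to move; the robot and the scene stay as the last step left them, time stands still between calls to the robot, and variables do not carry over. Pictures are saved under pics/ and viewed, at most 10 in all, crops included, and the job is handed in when it is done.

```bash
ls; mkdir -p pics; python3 - <<'E'
from cell import ctrl, job, grab_frame, camera_model
import cv2
s=ctrl.read_state(); print(s)
for n in("side","top"):
    cv2.imwrite(f"pics/{n}0.png",grab_frame(n)[:,:,::-1]); print(n,camera_model(n))
E
```

```text
cell.py
pics
{'t': 0.0, 'joint_pos': array([ 1.30101498e+00,  2.60673044e-01, -1.39329138e-01,  1.17270279e+00,
        2.55795487e-06,  1.57079948e+00]), 'qvel': array([ 1.15102333e-03,  3.21593438e-04, -9.66355676e-04, -1.81801696e-06,
        8.20721855e-04,  6.49130682e-04]), 'effort': array([-5.77395531e-04, -4.05675566e+01,  2.53923225e+01,  1.88756461e-02,
       -1.45583372e-04,  5.05968302e-06]), 'ee_pos': array([0.13978371, 0.50550767, 0.30308563]), 'ee_rot': array([ 1.34483481e-01,  9.90915376e-01, -9.45479494e-04, -1.29604747e-04]), 'force': array([ 0.888732  , -0.33638049,  0.09344461]), 'ft_torque': array([ 0.02915   ,  0.00299621, -0.03966321]), 'grip_force': 0.0, 'opening': 0.0855807213254506}
side {'fx': 436.7069803205684, 'fy': 436.7069803205684, 'cx': 319.59705951118656, 'cy': 198.66262459397, 'R': array([[-0.9976595 , -0.06619381,  0.01714358],
       [-0.06051688,  0.7380491 , -0.6720277 ],
       [ 0.03183127, -0.6714923 , -0.74032754]]), 't': array([0.57580583, 0.08361317, 0.99210227])}
top {'fx': 509.1272033386861, 'fy': 509.1272033386861, 'cx': 320.0552825727297, 'cy': 199.8776185848046, 'R': array([[ 5.23783821e-02, -9.98627289e-01, -2.04979078e-04],
       [-9.77892282e-01, -5.12492101e-02, -2.02731852e-01],
       [ 2.02443055e-01,  1.08192139e-02, -9.79234269e-01]]), 't': array([-0.03356095,  0.58575413,  1.2427829 ])}
```

View pics/side0.png

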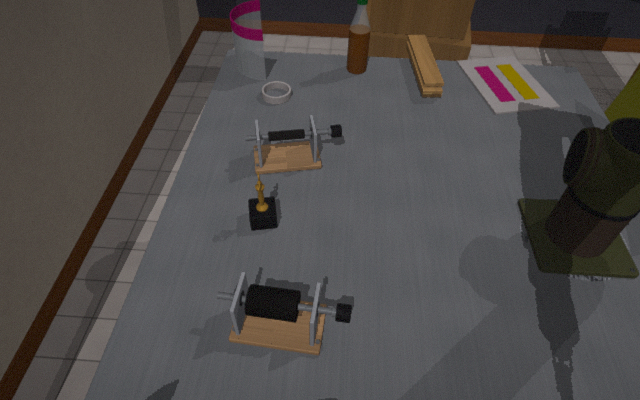

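View pics/top0.png

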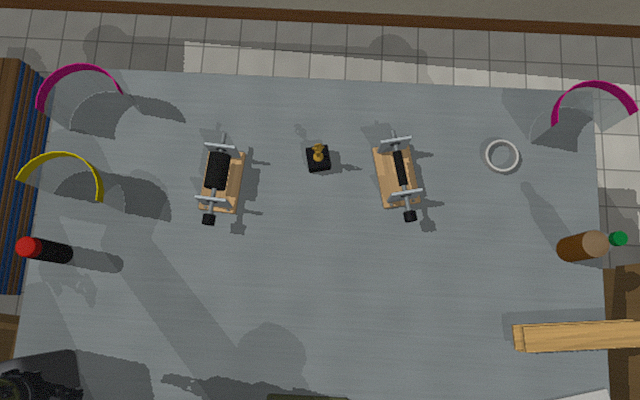

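The side view shows the thick roller at about (273,303), its knob at (344,313), and the thin-roller stand behind the trophy. In the top view the thick roller is the left stand: roller (216,170), knob (208,219). The trophy is at (318,157) and the thin stand's knob at (410,215).

```bash
cat > h.py <<'E'
import cv2, numpy as np
from cell import ctrl, job, grab_frame, camera_model
def blob(img,box,thr=45):
    x0,y0,x1,y1=box
    m=(img[y0:y1,x0:x1].max(2)<thr).astype(np.uint8)
    n,l,st,c=cv2.connectedComponentsWithStats(m)
    k=1+np.argmax(st[1:,4]); cs,_=cv2.findContours((l==k).astype(np.uint8),0,2)
    r=cv2.minAreaRect(max(cs,key=cv2.contourArea))
    return c[k]+[x0,y0], st[k]+[x0,y0,0,0,0], (np.add(r[0],[x0,y0]).round(1),np.round(r[1],1),round(r[2],1))
def P(n):
    m=camera_model(n); K=np.array([[m['fx'],0,m['cx']],[0,m['fy'],m['cy']],[0,0,1]])
    return K@np.c_[m['R'],m['t']]
def tri(ps,pt):
    X=cv2.triangulatePoints(P('side'),P('top'),np.float64(ps).reshape(2,1),np.float64(pt).reshape(2,1))[:,0]; X=X[:3]/X[3]
    e=[]
    for n,p in(('side',ps),('top',pt)):
        u=P(n)@np.r_[X,1]; e.append((u[:2]/u[2]-p).round(1))
    return X,e
E
python3 - <<'E'
from h import *
S=cv2.imread('pics/side0.png');T=cv2.imread('pics/top0.png')
B={'knob':((334,299,358,327),(196,210,222,230)),'roller':((243,280,304,325),(198,145,236,196)),'sknob':((328,120,346,142),(400,207,422,225)),'sroller':((266,124,308,146),(388,145,414,190)),'base':((245,196,280,232),(300,140,334,176))}
R={}
for k,(a,b) in B.items():
    s=blob(S,a);t=blob(T,b); print(k,s,t); R[k],e=tri(s[0],t[0]); print('   ',R[k].round(4),e)
d=R['roller']-R['knob'];print(d,np.arctan2(d[1],d[0]),np.linalg.norm(d))
d=R['sroller']-R['sknob'];print(d,np.arctan2(d[1],d[0]))
cv2.imwrite('pics/c1.png',np.hstack([cv2.resize(S[270:340,210:370],None,fx=4,fy=4,interpolation=0)[:280,:], cv2.resize(np.pad(T[140:230,190:230],((0,0),(0,0),(0,0))),(124,280),interpolation=0)]))
E
```

```text
knob (array([343.20532319, 312.40304183]), array([336, 303,  16,  20, 263]), (array([343.1, 312.5]), array([14.9, 18.1]), 7.1)) (array([208.14634146, 219.17073171]), array([202, 214,  13,  11, 123]), (array([208., 219.]), array([10., 12.]), 90.0))
    [0.5187 0.2733 0.0813] [array([0.1, 0. ]), array([ 0. , -0.1])]
roller (array([272.26670644, 302.38245823]), array([ 244,  284,   57,   38, 1676]), (array([271.9, 302.2]), array([54.7, 31.8]), 8.1)) (array([216.99081365, 170.41338583]), array([204, 152,  27,  38, 762]), (array([217. , 170.5]), array([21. , 37.2]), 9.9))
    [0.6453 0.2631 0.081 ] [array([0.1, 0. ]), array([ 0., -0.])]
sknob (array([336.15254237, 130.8559322 ]), array([331, 125,  11,  13, 118]), (array([336., 131.]), array([12., 10.]), 90.0)) (array([409.79130435, 215.88695652]), array([404, 210,  13,  12, 115]), (array([409.8, 215.6]), array([10.6, 11.6]), 78.7))
    [ 0.5529 -0.2295  0.0786] [array([-0.4, -0.1]), array([-0.1,  0.3])]
sroller (array([286.00645161, 134.81935484]), array([268, 130,  37,  11, 310]), (array([286.1, 134.8]), array([ 8.7, 35.8]), 85.2)) (array([399.74358974, 167.64835165]), array([393, 151,  15,  35, 273]), (array([399.8, 167.8]), array([34.4,  8. ]), 77.9))
    [ 0.6767 -0.2018  0.0794] [array([-0.3, -0.1]), array([-0. ,  0.2])]
base (array([262.76068376, 214.71082621]), array([249, 196,  29,  34, 702]), (array([262.4, 213. ]), array([31.6, 27.1]), 83.7)) (array([318.1377551 , 160.58673469]), array([306, 145,  25,  28, 392]), (array([318.2, 158.5]), array([24.7, 22.2]), 80.5))
    [0.7052 0.0083 0.0146] [array([0.8, 0.3]), array([ 0.1, -0.5])]
[ 0.12653656 -0.01019651 -0.0003587 ] -0.08040781208458925 0.1269472279331373
[0.12383229 0.02774524 0.00085229] 0.22041481012863262
```

View pics/c1.png

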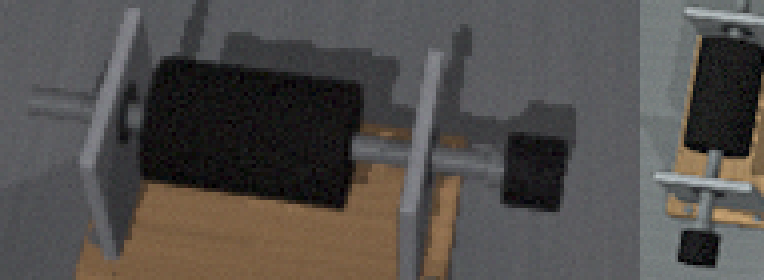

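The crop shows the roller clear of both cheeks, with knob and shaft free on the near side. The knob is at (0.519, 0.273, 0.081) and the shaft yaw is -0.080. First I turn the tool so its x axis lies against the shaft (the pull direction), then move over the knob.

Careful with the scale: shifts go in shares of 0.25 m and turns go in shares of 120 degrees. That gives: -0.036 m is -0.144, -0.0183 m is -0.0732, -0.095 rad is -0.0454.

>>> {"op": "advance", "data": {"plan": [[[0,0,0,0,0,-0.0454],[0,0,0,0,0,-0.0454],[-0.144,-0.0732,0,0,0,0],[-0.144,-0.0732,0,0,0,0],[-0.144,-0.0732,0,0,0,0],[-0.144,-0.0732,0,0,0,0],[-0.144,-0.0732,0,0,0,0],[-0.144,-0.0732,0,0,0,0],[-0.144,-0.0732,0,0,0,0],[-0.144,-0.0732,0,0,0,0],[-0.144,-0.0732,0,0,0,0],[-0.144,-0.0732,0,0,0,0],[-0.144,-0.0732,0,0,0,0],[0,0,0,0,0,0],[0,0,0,0,0,0]]], "finger_gap": 0.085, "force": 40}}

```text
t: 1.6
ee_pos: [0.5189, 0.273, 0.3031]
ee_rot: [0.041, 0.999, -0.0, -0.001]
force: [-0.3, -0.6, 0.9]
opening: 0.0852
grip_force: 0.0
```

```bash
cat >> h.py <<'E'
def err(goal,yaw):
    from scipy.spatial.transform import Rotation as Q
    s=ctrl.read_state(); r=Q.from_quat(s['ee_rot']); c,n=np.cos(yaw),np.sin(yaw)
    G=Q.from_matrix(np.array([[-c,-n,0],[-n,c,0],[0,0,-1]]))
    print('t',s['t'],'pos',s['ee_pos'].round(4),'tool d',r.inv().apply(np.array(goal)-s['ee_pos']).round(4),'rot',(r.inv()*G).as_rotvec().round(3),'F',s['force'].round(1),'open',s['opening'])
E
python3 -c "
from h import *
err([.5187,.2733,.130],-.0804)"
```

```text
t 1.6 pos [0.5189 0.273  0.3031] tool d [-1.000e-04  4.000e-04  1.731e-01] rot [-0.001 -0.002 -0.001] F [-0.3 -0.6  0.9] open 0.08516966192836804
```

Scaled: 0.03 m is 0.12, 0.023 m is 0.092.

>>> {"op": "advance", "data": {"plan": [[[0,0,0.12,0,0,0],[0,0,0.12,0,0,0],[0,0,0.12,0,0,0],[0,0,0.12,0,0,0],[0,0,0.12,0,0,0],[0,0,0.092,0,0,0],[0,0,0,0,0,0],[0,0,0,0,0,0]]]}}

```text
t: 2.4
ee_pos: [0.5176, 0.2744, 0.1311]
ee_rot: [0.039, 0.999, -0.0, -0.001]
force: [-0.0, 0.1, 0.2]
opening: 0.0847
grip_force: 0.0
```

```bash
python3 - <<'E'
from h import *
err([.5187,.2733,.130],-.0804)
a=grab_frame('side')[:,:,::-1];b=grab_frame('top')[:,:,::-1]
cv2.imwrite('pics/c2.png',np.hstack([cv2.resize(a[220:340,220:400],(540,360)),cv2.resize(b[130:250,170:250],(240,360))]))
E
```

```text
t 2.4 pos [0.5176 0.2744 0.1311] tool d [-0.0012 -0.001   0.0011] rot [-0.    -0.001  0.002] F [-0.   0.1  0.2] open 0.0846808385090337
```

View pics/c2.png

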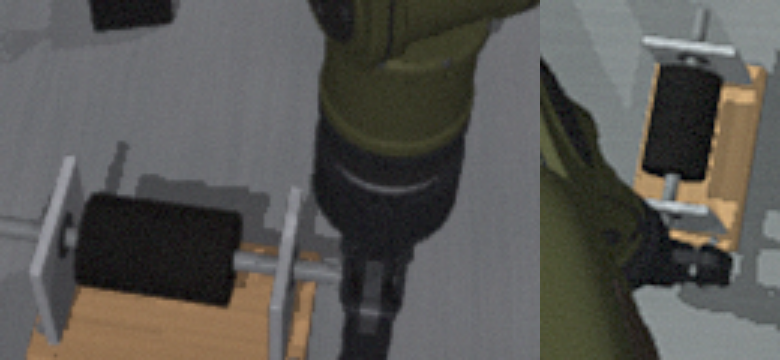

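The side crop shows the open fingers straddling the knob at about (370,310), with the shaft entering between them and both cheek plates clear. Now I close the fingers.

>>> {"op": "advance", "data": {"plan": [[[0,0,0,0,0,0],[0,0,0,0,0,0],[0,0,0,0,0,0],[0,0,0,0,0,0],[0,0,0,0,0,0],[0,0,0,0,0,0],[0,0,0,0,0,0],[0,0,0,0,0,0]]], "finger_gap": 0.02, "force": 40}}

```text
t: 3.3
ee_pos: [0.5187, 0.2718, 0.1317]
ee_rot: [0.04, 0.999, -0.002, 0.001]
force: [-0.4, -6.1, 6.6]
opening: 0.0309
grip_force: 39.3
```

Scaled: -0.005 m is -0.02.

>>> {"op": "advance", "data": {"plan": [[[-0.02,0,0,0,0,0],[-0.02,0,0,0,0,0],[-0.02,0,0,0,0,0],[0,0,0,0,0,0],[0,0,0,0,0,0]]]}}

```text
t: 3.8
ee_pos: [0.5321, 0.2707, 0.1317]
ee_rot: [0.04, 0.999, -0.002, -0.001]
force: [-5.0, -5.3, 8.9]
opening: 0.0312
grip_force: 39.6
```

```bash
python3 -c "
from h import *
err([.5187,.2718,.1317],-.0804)"
```

```text
t 3.8 pos [0.5321 0.2707 0.1317] tool d [0.0134 0.0001 0.    ] rot [-0.004 -0.002 -0.   ] F [-5.  -5.3  8.9] open 0.031166415697783615
```

Scaled: -0.003 m is -0.012, -0.002 m is -0.008.

>>> {"op": "advance", "data": {"plan": [[[-0.012,0,0,0,0,0],[-0.012,0,0,0,0,0],[-0.008,0,0,0,0,0],[0,0,0,0,0,0],[0,0,0,0,0,0]]]}}

```text
t: 4.3
ee_pos: [0.533, 0.2705, 0.1315]
ee_rot: [0.039, 0.999, -0.001, -0.009]
force: [-23.0, -1.0, 21.8]
opening: 0.0307
grip_force: 40.7
```

```bash
python3 -c "
from h import *
err([.5187,.2718,.1317],-.0804)"
```

```text
t 4.3 pos [0.533  0.2705 0.1315] tool d [0.0143 0.0002 0.0001] rot [-0.003 -0.017  0.002] F [-23.   -1.   21.8] open 0.03066448606547642
```

```bash
python3 - <<'E'
from h import *
a=grab_frame('side')[:,:,::-1];b=grab_frame('top')[:,:,::-1]
print(blob(a,(235,275,304,330)),blob(b,(196,145,236,196)))
cv2.imwrite('pics/c3.png',np.hstack([cv2.resize(a[220:340,220:400],(540,360)),cv2.resize(b[130:250,170:250],(240,360))]))
E
```

```text
(array([264.87217125, 301.48318043]), array([ 237,  283,   57,   38, 1635]), (array([264.9, 301.4]), array([54.3, 31.7]), 7.6)) (array([217.90740741, 165.41005291]), array([205, 147,  27,  39, 756]), (array([217.9, 165.6]), array([21. , 37.4]), 10.1))
```

View pics/c3.png

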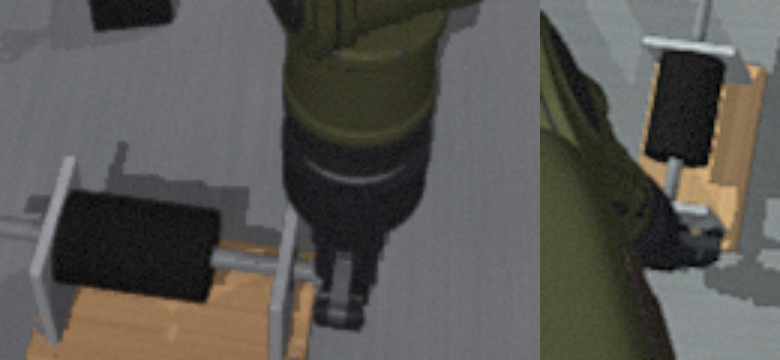

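The side crop shows the roller's left end touching the far cheek plate at about (55,240), and the knob is clear of the near plate. The roller moved 7.4 px (about 14 mm) and the force rose to 23 N, so it is at the inner stop. Now I pull.

Scaled: 0.005 m is 0.02.

>>> {"op": "advance", "data": {"plan": [[[0.02,0,0,0,0,0],[0.02,0,0,0,0,0],[0.02,0,0,0,0,0],[0.02,0,0,0,0,0],[0.02,0,0,0,0,0],[0.02,0,0,0,0,0],[0.02,0,0,0,0,0],[0.02,0,0,0,0,0],[0.02,0,0,0,0,0],[0,0,0,0,0,0],[0,0,0,0,0,0]]]}}

```text
t: 5.5
ee_pos: [0.4972, 0.2735, 0.1317]
ee_rot: [0.041, 0.999, -0.002, 0.001]
force: [-0.5, -6.7, 5.1]
opening: 0.0311
grip_force: 39.6
```

```bash
python3 -c "
from h import *
err([.533,.2705,.1315],-.0804)"
```

```text
t 5.5 pos [0.4972 0.2735 0.1317] tool d [-0.036  -0.0001  0.0003] rot [-0.004  0.002 -0.001] F [-0.5 -6.7  5.1] open 0.031084246418447776
```

Scaled: 0.003 m is 0.012.

>>> {"op": "advance", "data": {"plan": [[[0.012,0,0,0,0,0],[0.012,0,0,0,0,0],[0.012,0,0,0,0,0],[0,0,0,0,0,0],[0,0,0,0,0,0],[0,0,0,0,0,0]]]}}

```text
t: 6.1
ee_pos: [0.4915, 0.274, 0.1318]
ee_rot: [0.041, 0.999, -0.003, 0.004]
force: [9.2, -8.1, 0.2]
opening: 0.0308
grip_force: 40.4
```

```bash
python3 - <<'E'
from h import *
err([.533,.2705,.1315],-.0804)
a=grab_frame('side')[:,:,::-1];b=grab_frame('top')[:,:,::-1]
print(blob(a,(243,275,318,330)))
cv2.imwrite('pics/c4.png',np.hstack([cv2.resize(a[220:340,220:400],(540,360)),cv2.resize(b[130:250,170:250],(240,360))]))
E
```

```text
t 6.1 pos [0.4915 0.274  0.1318] tool d [-0.0416 -0.0001  0.0006] rot [-0.005  0.009 -0.002] F [ 9.2 -8.1  0.2] open 0.030766871595939715
(array([286.41195373, 304.41195373]), array([ 261,  287,   53,   37, 1556]), (array([286.1, 304.2]), array([50.9, 31.5]), 8.1))
```

View pics/c4.png

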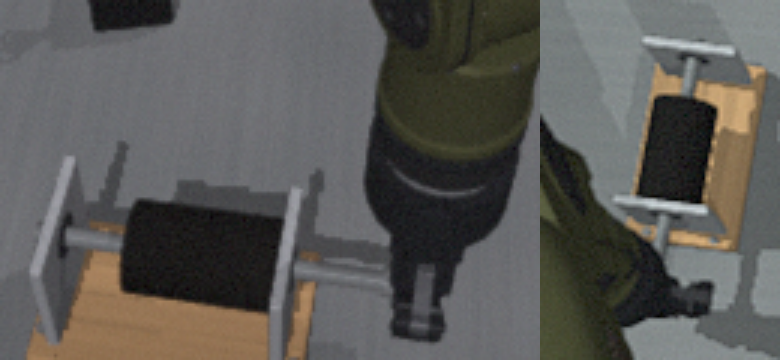

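The roller's right end is behind and against the near cheek at about (285,250). Travel was 41.6 mm and the pull force is rising, so the outer stop is reached. I release and lift.

Scaled: 0.04 m is 0.16, -0.03 m is -0.12.

>>> {"op": "advance", "data": {"plan": [[[0,0,0,0,0,0],[0,0,0,0,0,0],[0,0,0,0,0,0],[0,0,0,0,0,0],[0,0,0,0,0,0],[0,0,0,0,0,0],[0,0,-0.04,0,0,0],[0,0,-0.08,0,0,0],[0,0,-0.12,0,0,0],[0,0,-0.12,0,0,0],[0,0,-0.12,0,0,0],[0.12,0,-0.08,0,0,0],[0.16,0,0,0,0,0],[0.16,0,0,0,0,0],[0.16,0,0,0,0,0],[0,0,0,0,0,0],[0,0,0,0,0,0],[0,0,0,0,0,0]]], "finger_gap": 0.085}}

```text
t: 8.0
ee_pos: [0.3392, 0.2887, 0.2716]
ee_rot: [0.04, 0.999, 0.001, 0.001]
force: [0.3, 1.0, -0.6]
opening: 0.0851
grip_force: 0.0
```

```bash
python3 - <<'E'
from h import *
a=grab_frame('side')[:,:,::-1];b=grab_frame('top')[:,:,::-1]
print(blob(a,(243,275,318,330)),blob(a,(328,120,346,142))[0],blob(b,(400,207,422,225))[0],blob(a,(245,196,280,232))[0])
cv2.imwrite('pics/c5.png',np.hstack([cv2.resize(a[100:340,200:400],(400,480)),cv2.resize(b[130:250,170:250],(320,480))]))
E
```

```text
(array([286.50318471, 304.36624204]), array([ 261,  287,   53,   37, 1570]), (array([286.2, 304.3]), array([51.3, 31.7]), 8.1)) [336.21929825 130.75438596] [409.89719626 216.03738318] [262.73195876 214.79234168]
```

View pics/c5.png

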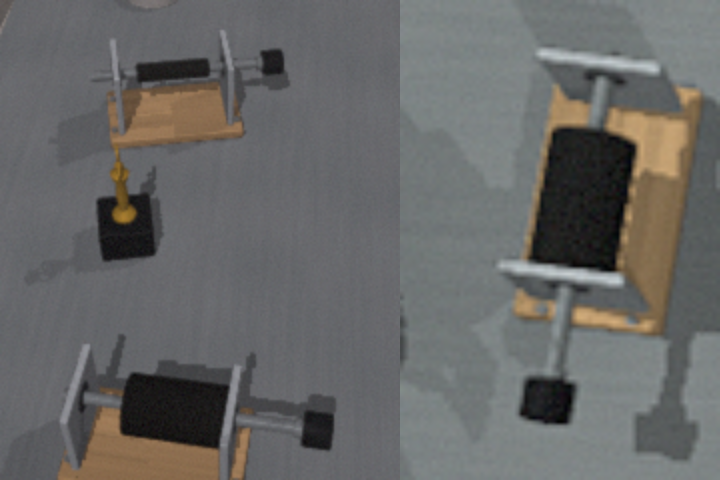

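The thick roller rests against the near cheek at crop (235,410), with its knob fully out at (317,430). The thin roller's knob and the trophy are unchanged to about 0.15 px, and the robot is clear.

```bash
python3 -c "
from cell import ctrl, job, grab_frame, camera_model
print(job.sign_off())"
```

```text
the job is handed in; nothing more can be done
None
```

I pushed the thick roller's shaft in to its stop, pulled it out to the other stop and left it there; the thin roller's shaft and the trophy did not move, and I handed the job in about 8 s into the 35 s (no verdict was returned).

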